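# Change the slide plate of the press jig

## Task

The three slide plates of the press jig are in each other's places. Put the plate with the round knob on the round stand and the plate with the square knob on the square stand, each lying flat on the stand's outline, and slide the plate with the narrow rib under the jig's bar, grip end last, fully home against the stop; the empty mat is free for parking a plate meanwhile. Leave the bottle, the parts bin and the screwdriver where they are.

Things in the scene. Friction and masses are not known exactly. Their poses are not given: they have to be found in the camera images.
- plate_round: Loose aluminium plate 100 x 50 x 8 mm (about 0.16 kg). Black grip on top: an upright round knob, 38 mm diameter, 32 mm high (its top 40 mm above the plate's underside), its centre at x = -28 mm, y = 0. Origin: centre of the plate's underside; x along the length, away from the grip end; y across. Starts in the jig, under the bar, x pointing roughly away from the robot.
- plate_square: Loose aluminium plate 100 x 50 x 8 mm (about 0.16 kg). Black grip on top: an upright square block, 26 x 26 mm, 32 mm high (its top 40 mm above the plate's underside), its centre at x = -28 mm, y = 0. Origin: centre of the plate's underside; x along the length, away from the grip end; y across. Starts on the round stand, x pointing roughly away from the robot.
- plate_rib: Loose aluminium plate 100 x 50 x 8 mm (about 0.16 kg). Black grip on top: a narrow upright rib, 12 mm wide (along y) and 44 mm long (along x), 32 mm high (its top 40 mm above the plate's underside), its centre at x = -28 mm, y = 0. Origin: centre of the plate's underside; x along the length, away from the grip end; y across. Starts on the square stand, x pointing roughly away from the robot.
- jig: Fixed dark base 8 mm high, x -140 to 60, 90 wide (mm). Blue bar over it at x 12 to 56, z 22 to 36, bolts to 42; slot below: 58 wide, flared mouth from x -13 (z to 15), stop at x 51. Set a plate on the bare front, slide it in along +x, grip last. Home: plate origin at (0, 0, 8); out at x -65. Origin on underside, x into the slot, within 0.3 rad of straight ahead.
- stand_round: Fixed plywood stand, a round disc of 120 mm diameter, 8 mm high, flat, with a thin dark 100 x 50 mm outline centred on top where a plate belongs (either end first). Origin: centre of its underside (top at z = 8 mm); x along the outline's length, within 0.5 rad of straight away from the robot.
- stand_square: Fixed plywood stand, a square of 116 x 116 mm, 8 mm high, flat, with a thin dark 100 x 50 mm outline centred on top where a plate belongs (either end first). Origin: centre of its underside (top at z = 8 mm); x along the outline's length, within 0.5 rad of straight away from the robot.
- mat: Fixed black rubber mat, 130 x 90 x 3 mm, empty: the free spot for parking a plate. Origin: centre of its underside (top at z = 3 mm); x along the 130 mm side, within 0.5 rad of pointing away from the robot.
- bottle: Bystander: standing bottle, 56 mm diameter, 120 mm tall, behind and to the left. Origin: centre of its underside.
- bin: Bystander: small open white parts bin, 80 x 100 x 40 mm, close in front of the robot. Origin: centre of its underside.
- screwdriver: Bystander: screwdriver 180 mm long lying on the bench beyond the work, in the middle. Origin: near the middle of its length, on its underside.
Not all that is in view belongs to the job. Leave any purple look-alike of the stand_round alone.

How it is judged:
By the outcome, as a careful person would: the job done as asked, in the order asked, and still so for the second after the job is handed in, with the robot touching nothing.
It also fails if it takes over 112 s, if anything falls off the work surface, if the arm or the gripper's body presses on something with over 40 N, if the wrist force passes 120 N, or if a joint passes its speed limit or range.

## Robot

A 6-joint arm with a two-finger parallel gripper is mounted at the origin on the work surface. World frame = base frame: x ahead of the robot, y to its left, z up, the work surface at z = 0. Lengths are in m, angles in rad, forces in N, time in s.
With the tool pointing down it reaches from about 0.35 to 1 m from the base axis. Payload 7.1 kg.
Tool frame: the origin (TCP) lies between the finger pads; the fingertips stand 22 mm ahead of it and the grasp point (between the pads) lies 3 mm ahead of it; x points along the fingers, y is the direction in which the jaws open and shut, and the axes are right-handed (so a half turn about x gives the same grasp; the last joint's range is limited). The gripper opens to 85 mm and grips with 20 to 120 N. Pads are 22 mm wide; open, the fingers measure 114 mm over their backs; the gripper's body (76 mm by 85 mm) begins 54 mm behind the grasp point. The pads swing forward as they close: fully open they stand 13 mm farther back than shut.
Start: joints at [1.143, 0.423, 1.63, -0, 1.089, -0.019], TCP at [0.248, 0.573, 0.253] pointing down, gripper open.
Joint ranges: [-3, 3], [-0.9, 2.11], [0.09, 2.58], [-1.31, 4.45], [0.11, 2.69], [-2.54, 2.54]. Speed limits (rad/s): [2.39, 2.39, 3.01, 3.14, 3.14, 3.14].

## Interface

Orientations are given as a rotation vector (axis times angle).
In Python, from rig import manip gives the robot as it stands. The module is installed in compiled form; this text tells all that it offers. Calls block until the motion is done:
- manip.move_to(position, orientation): joint-space move of the TCP to a pose.
- manip.servo_line(position, orientation=None, rate=0.15): straight line of the TCP; orientation=None keeps the orientation; rate is the mean speed in m/s.
- manip.set_joints(angles): joint-space move.
- manip.command_gripper(opening, f_grip=None): finger opening in m; f_grip is the grip in N (None keeps the last); returns when the fingers have stopped.
- manip.hold(seconds).
- manip.solve_ik(position, orientation): joint angles nearest the present ones, or None.
- manip.camera(name): name is "scene" or "top" or "wrist"; returns a dict with "image" (400x640x3 uint8, red, green, blue), "fx", "fy", "cx", "cy" (pixels), "cam_to_world" (4x4, takes a point from camera to world coordinates); the wrist camera has in their place "mount" (4x4, takes a point from camera to tool coordinates, whose origin is the TCP and whose axes are the tool frame's). Camera axes: x right, y down, z forward; pixel columns grow to the right and rows downward; lengths in m; the calibration is good to about 2 mm. A picture is of the moment at which its call begins: read the wrist's pose just before it. There is no depth.
A pose or a line that the arm cannot do raises manip.IKError and nothing moves.
- manip.sign_off(): hands the job in, once; it reports no verdict.
Readings, each from a call of its own:
- manip.get_time(): time.
- manip.get_joint_positions(): joint angles.
- manip.get_joint_vel(): joint speeds.
- manip.get_tau(): joint torques, N m.
- manip.get_position(): TCP position.
- manip.get_ee_rot(): TCP orientation.
- manip.get_contact_force(): force on the tool from outside, world axes, zero at the start.
- manip.get_torque(): the same for the moment, N m.
- manip.get_width(): finger opening in m.
Only numpy, scipy, OpenCV 4.12 (cv2) and the standard library are available. Lean on these libraries where they do the work, as an engineer would, in place of code of your own. Each camera call takes 0.05 s, during which the arm holds its last target.

## Working session

There is one attempt and no reset: what is moved stays moved. The work goes in short steps, each a Python script; the robot and the scene stay as the last script left them, time stands still between calls to the robot, and variables do not carry over. Pictures are saved under pics/ and viewed, and the job is handed in when it is done.

```bash
mkdir -p pics
python3 - <<'E'
from rig import manip
import cv2
for n in("scene","top","wrist"):
    c=manip.camera(n); cv2.imwrite(f"pics/{n}0.png",c["image"][:,:,::-1])
    print(n,c["fx"],c["fy"],c["cx"],c["cy"],(c.get("cam_to_world") if n!="wrist" else c["mount"]).round(4).tolist())
print(manip.get_time(),manip.get_ee_rot(),manip.get_position(),manip.get_width())
E
```

```text
scene 504.8348380822228 504.8348380822228 324.58567716272745 187.2076861479511 [[-0.8901, 0.3639, -0.2743, 0.8755], [0.4556, 0.7013, -0.5482, 0.7052], [-0.0071, -0.613, -0.7901, 1.1195], [0.0, 0.0, 0.0, 1.0]]
top 438.01284042682227 438.01284042682227 317.74278000851376 200.82599188610592 [[0.0154, -0.9864, 0.1635, 0.284], [-0.9998, -0.0174, -0.0112, -0.032], [0.0139, -0.1633, -0.9865, 1.3651], [0.0, 0.0, 0.0, 1.0]]
wrist 339.4068321873229 339.4068321873229 320.1811162389745 198.73333833672586 [[-0.0, -0.3126, 0.9499, -0.1192], [1.0, -0.0002, -0.0, -0.0005], [0.0002, 0.9499, 0.3126, -0.0803], [0.0, 0.0, 0.0, 1.0]]
0.15 [ 0.31985344  1.54714394 -0.32157547] [0.24827473 0.57317617 0.25274338] 0.08530413286120883
```

View pics/top0.png

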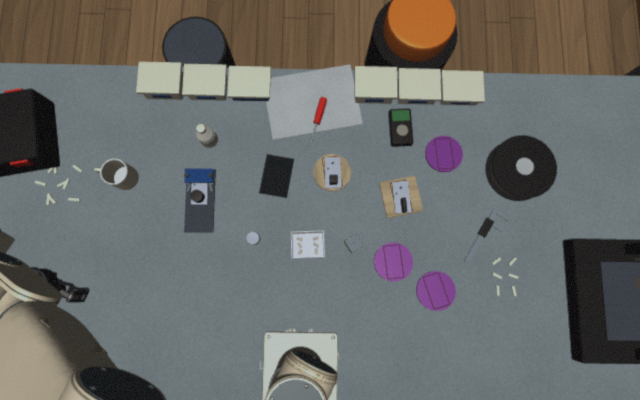

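View pics/scene0.png

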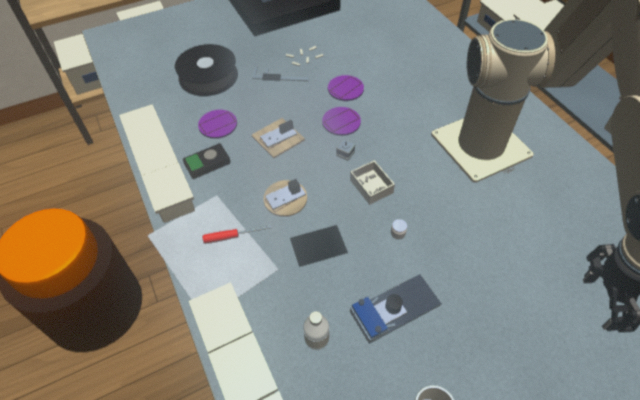

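View pics/wrist0.png

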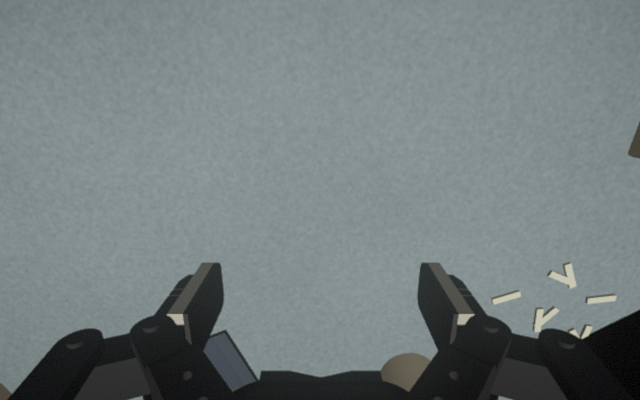

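The top view shows the jig at about (200,200), mat (277,176), round stand (332,172) with the square plate, and square stand (401,196) with the rib plate. I'll get coarse positions from it by masks, then look closer with the wrist camera.

```bash
cat > h.py <<'E'
from rig import manip
import numpy as np, cv2
from scipy.spatial.transform import Rotation as R
def ray(c,T,uv,z):
    uv=np.atleast_2d(np.asarray(uv,float))
    d=np.c_[(uv[:,0]-c["cx"])/c["fx"],(uv[:,1]-c["cy"])/c["fy"],np.ones(len(uv))]@T[:3,:3].T
    o=T[:3,3]; s=(z-o[2])/d[:,2]; return o+d*s[:,None]
def down(yaw=0.):  # tool z at world yaw, tool y left of it
    return (R.from_euler('z',yaw)*R.from_matrix(np.array([[0,0,1],[0,1,0],[-1,0,0]]))).as_rotvec()
def wcam(name=None):
    p=np.array(manip.get_position()); r=R.from_rotvec(manip.get_ee_rot())
    c=manip.camera("wrist"); B=np.eye(4);B[:3,:3]=r.as_matrix();B[:3,3]=p
    if name: cv2.imwrite("pics/"+name,c["image"][:,:,::-1])
    return c,B@c["mount"]
E
python3 - <<'E'
from h import *
print(manip.get_time()); print(R.from_rotvec(manip.get_ee_rot()).as_matrix().round(2))
im=cv2.imread("pics/top0.png"); cv2.imwrite("pics/topc.png",cv2.resize(im[135:245,170:435],None,fx=3,fy=3,interpolation=cv2.INTER_CUBIC))
c=manip.camera("top");T=c["cam_to_world"]
for n,uv,z in[("mat",(277,176),.003),("round",(332,172),.008),("square",(401,196),.008),("knobround",(198,197),.048),("knobsq",(333,180),.048),("knobrib",(404,205),.048),("jigfront",(200,232),.008)]: print(n,ray(c,T,uv,z).round(3))
for p in [(.5,.05),(.42,-.2),(.5,.25)]:
  for yaw in(0,):
    print(p,manip.solve_ik([*p,.3],down(yaw)))
E
```

```text
0.15
[[-0.    0.4   0.92]
 [-0.    0.92 -0.4 ]
 [-1.   -0.   -0.  ]]
mat [[0.587 0.083 0.003]]
round [[ 0.603 -0.091  0.008]]
square [[ 0.529 -0.31   0.008]]
knobround [[0.508 0.317 0.048]]
knobsq [[ 0.568 -0.093  0.048]]
knobrib [[ 0.494 -0.31   0.048]]
jigfront [[0.405 0.315 0.008]]
(0.5, 0.05) [ 7.59845532e-02  1.85383339e-01  1.85076488e+00 -4.44089210e-16
  1.10544443e+00 -1.49481177e+00]
(0.42, -0.2) [-4.70003049e-01  1.25174028e-01  1.92419134e+00 -4.44089210e-16
  1.09222728e+00 -2.04079938e+00]
(0.5, 0.25) [ 0.44235863  0.27404727  1.73386988  0.          1.1336755  -1.12843769]
```

View pics/topc.png

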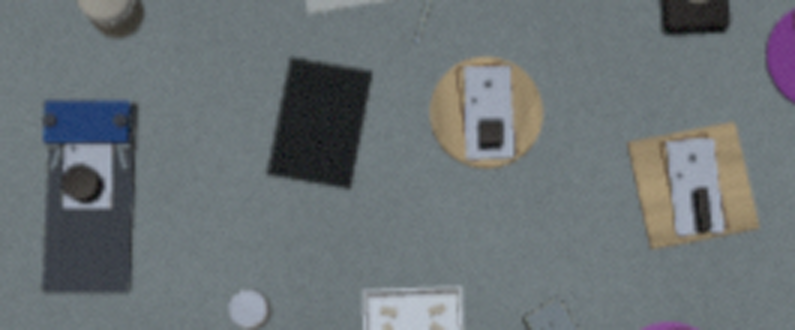

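Run:
```python
from h import *
import pickle
out=[]
for i,(x,y) in enumerate([(.49,.317),(.53,.0),(.46,-.31)]):
    manip.move_to([x-.03,y,.18],down(0)); manip.hold(.2)
    c,T=wcam(f"w1_{i}.png"); out.append((c,T))
pickle.dump(out,open("w1.pkl","wb")); print(manip.get_time(),manip.get_joint_positions(),manip.get_contact_force())
```

```text
4.6583 [-6.45185245e-01  3.87170480e-01  1.89344516e+00  8.25038312e-05
  8.60931955e-01 -2.21768622e+00] [-0.44560276 -0.09198622  0.80720105]
```

View pics/w1_0.png

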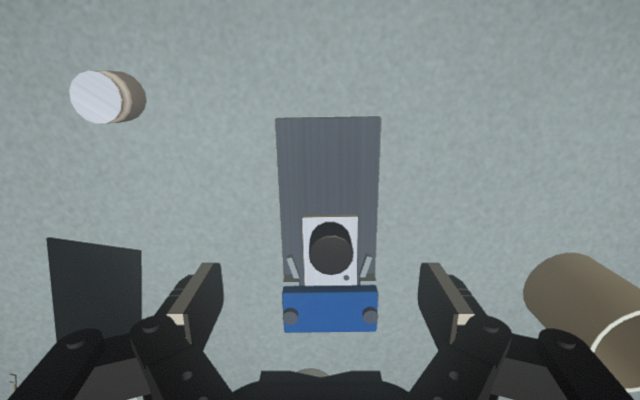

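View pics/w1_1.png

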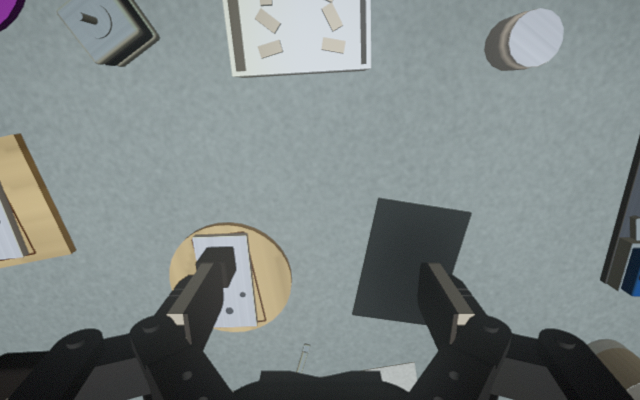

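View pics/w1_2.png

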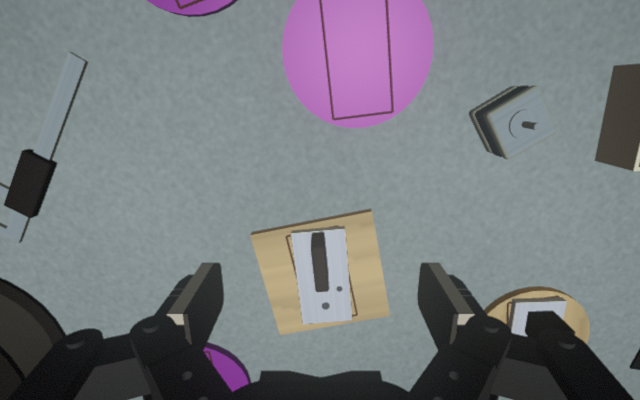

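The wrist views show the jig (mouth pointing away, 276–380 columns), the mat, the round stand at (230,275) with the square plate, and the square stand at (320,270) with the rib plate. Next I measure them.

```bash
cat >> h.py <<'E'
def big(m,near=None):
    n,l,s,ce=cv2.connectedComponentsWithStats(m.astype(np.uint8))
    k=[i for i in range(1,n) if s[i,4]>150]
    if near is None: i=max(k,key=lambda i:s[i,4])
    else: i=min(k,key=lambda i:np.hypot(*(ce[i]-near)))
    return (l==i).astype(np.uint8)
def worldrect(c,T,m,z):
    "min-area rect in world mm of mask's outline on plane z: centre, (long,short), yaw of long side folded to +-90deg"
    ct=max(cv2.findContours(m,cv2.RETR_EXTERNAL,cv2.CHAIN_APPROX_NONE)[0],key=cv2.contourArea)[:,0]
    P=ray(c,T,ct,z)[:,:2]*1000
    (cx,cy),(w,h),a=cv2.minAreaRect(P.astype(np.float32))
    if w<h: w,h=h,w; a+=90
    a=(a+90)%180-90
    return np.round([cx,cy,w,h,a],1),P
def masks(c):
    hsv=cv2.cvtColor(c["image"],cv2.COLOR_RGB2HSV).astype(int); H,S,V=hsv[...,0],hsv[...,1],hsv[...,2]
    return H,S,V
E
python3 - <<'E'
from h import *
import pickle
W=pickle.load(open("w1.pkl","rb"))
c,T=W[2];H,S,V=masks(c)
for n,p in [("plate",(335,250)),("wood",(268,260)),("rib",(320,260)),("bench",(150,200)),("woodoutline",(291,262))]: print(n,H[p[1],p[0]],S[p[1],p[0]],V[p[1],p[0]])
c,T=W[0];H,S,V=masks(c)
for n,p in [("plate",(350,240)),("base",(320,160)),("blue",(330,310)),("knob",(330,255)),("bench",(150,200)),("mat",(100,280))]: print(n,H[p[1],p[0]],S[p[1],p[0]],V[p[1],p[0]])
E
```

```text
plate 108 19 198
wood 21 74 183
rib 23 14 72
bench 92 22 148
woodoutline 20 76 171
plate 106 32 88
base 105 43 107
blue 107 167 157
knob 105 15 66
bench 90 20 166
mat 99 35 51
```

Run:
```python
from h import *
import pickle
W=pickle.load(open("w1.pkl","rb"))
c,T=W[2];H,S,V=masks(c)
roi=np.zeros(V.shape,bool);roi[205:340,245:395]=1
wood=big(roi&(S>45)&(H<35)&(V>90)); 
print("sq stand",worldrect(c,T,cv2.morphologyEx(wood,cv2.MORPH_CLOSE,np.ones((9,9))),.008)[0])
pl=big(roi&(H>95)&(S<45)&(V>150)); print("rib plate",worldrect(c,T,pl,.016)[0])
rb=big(roi&(V<100)&(S<40),(320,262)); print("rib",worldrect(c,T,rb,.048)[0], worldrect(c,T,rb,.032)[0])
c,T=W[0];H,S,V=masks(c)
roi[:]=0;roi[100:345,265:395]=1
blue=big(roi&(S>110)&(H>95)&(H<125)); print("bar",worldrect(c,T,blue,.036)[0])
base=big(roi&(H>98)&(S>30)&(V<140)&(S<90)); 
r,P=worldrect(c,T,base,.008); print("base",r)
# front edge/side edges by line fit
ct=max(cv2.findContours(base,cv2.RETR_EXTERNAL,cv2.CHAIN_APPROX_NONE)[0],key=cv2.contourArea)[:,0]
for nm,sel in [("front",(ct[:,1]<125)&(ct[:,0]>285)&(ct[:,0]<372)),("L",(ct[:,0]<300)&(ct[:,1]>130)&(ct[:,1]<245)),("R",(ct[:,0]>360)&(ct[:,1]>130)&(ct[:,1]<245))]:
    Q=P[sel]; vx,vy,x0,y0=cv2.fitLine(Q.astype(np.float32),cv2.DIST_L1,0,.01,.01).ravel(); print(nm,len(Q),vx,vy,x0,y0)
knob=big(roi&(S<28)&(V<85),(330,252)); print("knob",worldrect(c,T,knob,.048)[0],ray(c,T,[(334,260)],.048))
pl=big(roi&(H>95)&(S<45)&(V>150)); print("pl0",worldrect(c,T,pl,.016)[0])
v=c["image"].copy()[:,:,::-1].copy(); v[knob>0]=(0,0,255); v[base>0]=(0,255,0); cv2.imwrite("pics/seg0.png",cv2.resize(v[100:345,250:410],None,fx=2.4,fy=2.4))
```

```text
sq stand [ 524.9 -307.2  117.8  115.4   12. ]
rib plate [ 523.2 -307.2   98.3   48.9    5.7]
rib [ 488.5 -310.1   54.8   11.7    5.5] [ 497.3 -310.1   58.2   12.4    5.5]
bar [573.1 326.4  85.8  47.9 -89.1]
base [488.1 325.8 168.3  94.4   0.8]
front 86 0.01686441 -0.9998578 404.5517 317.122
L 114 0.99985373 0.0171037 477.81302 281.55353
R 114 0.99989384 0.014571094 453.04614 367.69485
knob [5.090e+02 3.265e+02 3.750e+01 3.460e+01 1.000e-01] [[0.51552653 0.32905856 0.048     ]]
pl0 [525.2 326.3  70.   49.6   1.4]
```

View pics/seg0.png

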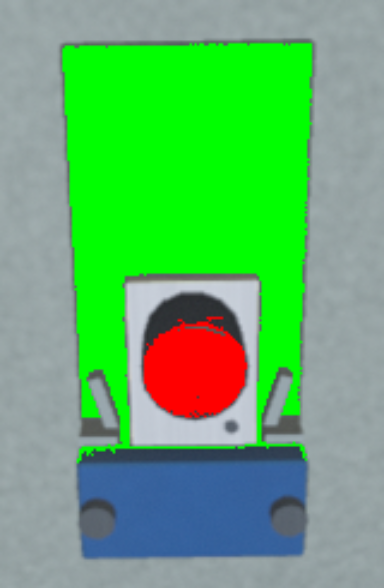

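Rib plate (523,-307, 5.7°), 98×49 as expected; square stand (525,-307) at 12°; jig origin about (544,326), yaw 0.017. I'll measure the mat from the top view, then move the rib plate to the mat.

```bash
cat >> h.py <<'E'
def tz(under): return under+.0345   # TCP height for a plate whose underside is at `under`
def pick(cx,cy,yaw,under,F=60,op=.085):
    "cx,cy plate origin (m), yaw of plate x"
    g=np.array([cx-.028*np.cos(yaw),cy-.028*np.sin(yaw)])
    manip.command_gripper(op)
    manip.move_to([*g,tz(under)+.07],down(yaw)); manip.servo_line([*g,tz(under)],rate=.15)
    manip.command_gripper(0.,F); print("grip",manip.get_width(),np.round(manip.get_contact_force(),1))
def lift(h=.1,rate=.2):
    p=np.array(manip.get_position()); manip.servo_line(p+[0,0,h],rate=rate)
def place(cx,cy,yaw,under,gx=.028,gy=0.,z0=.0345,op=.085,release=True):
    g=np.array([cx-gx*np.cos(yaw)-gy*np.sin(yaw),cy-gx*np.sin(yaw)+gy*np.cos(yaw)])
    manip.move_to([*g,under+z0+.06],down(yaw)); manip.servo_line([*g,under+z0+.001],rate=.12); manip.hold(.15)
    print("placed",np.round(manip.get_contact_force(),1))
    if release: manip.command_gripper(op); lift(.09)
E
python3 - <<'E'
from h import *
im=cv2.imread("pics/top0.png"); c=manip.camera("top");c0=dict(c);c0["image"]=im[:,:,::-1].copy();T=c["cam_to_world"]
H,S,V=masks(c0); roi=np.zeros(V.shape,bool);roi[145:205,250:302]=1
m=big(roi&(V<75)); print("mat",worldrect(c,T,m,.003)[0])
# round disc
roi[:]=0;roi[145:200,305:360]=1
r,P=worldrect(c,T,cv2.morphologyEx(big(roi&(S>45)&(H<35)),cv2.MORPH_CLOSE,np.ones((9,9))),.008);print("disc top",r)
roi[:]=0;roi[165:220,370:430]=1
print("sq top",worldrect(c,T,cv2.morphologyEx(big(roi&(S>45)&(H<35)),cv2.MORPH_CLOSE,np.ones((9,9))),.008)[0])
roi[:]=0;roi[165:240,180:220]=1
b=big(roi&(S>110)&(H>95)&(H<125)); print("bar top",worldrect(c,T,b,.036)[0])
E
```

```text
mat [589.   85.7 128.   88.3  -9.1]
disc top [601.1 -72.5 118.8  79.    5.5]
sq top [ 528.2 -308.2  115.8  114.6  -77.9]
bar top [577.2 322.1  86.7  41.2 -88.9]
```

Run:
```python
from h import *
pick(.5232,-.3072,np.radians(5.7),.008,op=.07)
lift(.10); print(manip.get_width(),np.round(manip.get_contact_force(),1))
wcam("held1.png")
place(.589,.0855,np.radians(-9.1),.003)
manip.move_to([.545,-.03,.19],down(0)); manip.hold(.2)
import pickle; c,T=wcam("w2.png"); pickle.dump((c,T),open("w2.pkl","wb"))
c=manip.camera("top"); cv2.imwrite("pics/top2.png",cv2.resize(c["image"][135:245,170:435,::-1],None,fx=3,fy=3,interpolation=cv2.INTER_CUBIC))
print(manip.get_time())
```

```text
grip 0.011292079126507438 [-1.   1.1  6.7]
0.010716837025575082 [ 0.3 -0.1 -1.6]
placed [-0.4 -0.1 -1.4]
11.875
```

View pics/held1.png

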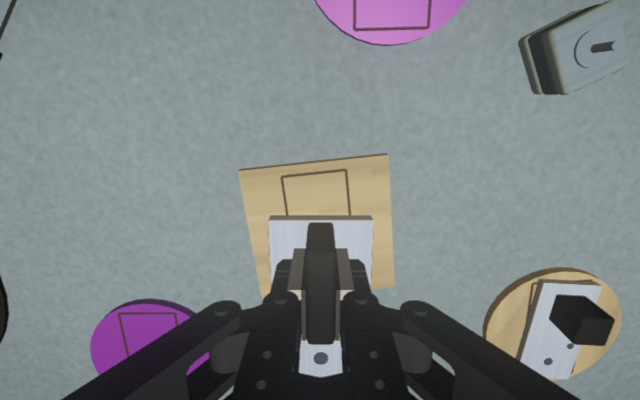

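View pics/w2.png

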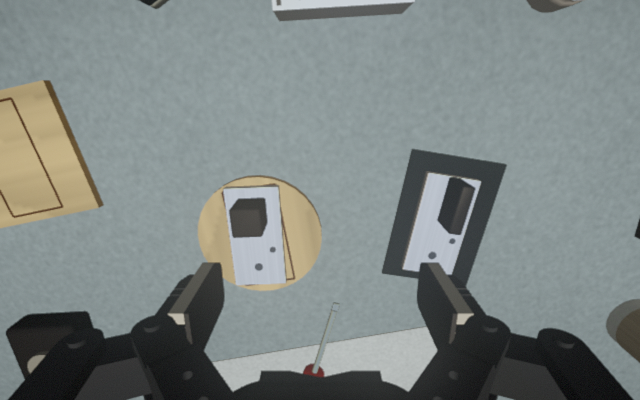

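View pics/top2.png

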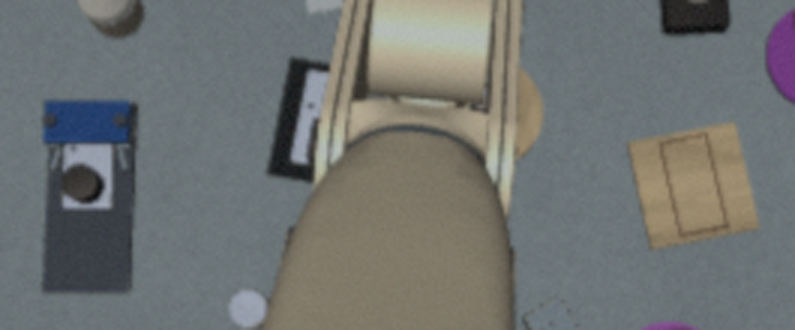

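The rib plate lies on the mat around (443,222), and the square stand's outline is free. Now the square plate and disc.

Run:
```python
from h import *
import pickle
c,T=pickle.load(open("w2.pkl","rb"));H,S,V=masks(c)
roi=np.zeros(V.shape,bool);roi[170:300,190:330]=1
pl=big(roi&(H>95)&(S<45)&(V>150)); print("sq plate",worldrect(c,T,pl,.016)[0])
wood=big(roi&(S>45)&(H<35)&(V>135)); k=cv2.morphologyEx(wood|pl,cv2.MORPH_CLOSE,np.ones((9,9)))
ct=max(cv2.findContours(k,cv2.RETR_EXTERNAL,cv2.CHAIN_APPROX_NONE)[0],key=cv2.contourArea)[:,0]
P=ray(c,T,ct,.008)[:,:2]*1000
sel=(ct[:,1]<255)|(ct[:,0]>290)
(e,ax,a)=cv2.fitEllipse(P[sel].astype(np.float32)); print("disc",e,ax)
roi[:]=0;roi[165:275,400:480]=1
pr=big(roi&(H>95)&(S<45)&(V>150)); print("rib on mat",worldrect(c,T,pr,.011)[0])
# outline right edge
roi[:]=0;roi[170:295,278:300]=1
d=roi&(V<125)&(H<30)&(S>50); ys,xs=np.nonzero(d); 
w=ray(c,T,np.c_[xs,ys],.008)*1000; print(len(xs),cv2.fitLine(w[:,:2].astype(np.float32),cv2.DIST_HUBER,0,.01,.01).ravel())
v=c["image"][:,:,::-1].copy(); v[d]=(0,0,255); cv2.imwrite("pics/seg2.png",cv2.resize(v[160:300,180:330],None,fx=4,fy=4))
```

```text
sq plate [598.8 -90.1  98.3  49.1   2.6]
disc (600.8187866210938, -87.88615417480469) (117.92772674560547, 118.73955535888672)
rib on mat [589.3  84.   98.6  49.4  -9.1]
90 [ 9.9857640e-01  5.3340051e-02  6.0390961e+02 -6.1115482e+01]
```

View pics/seg2.png

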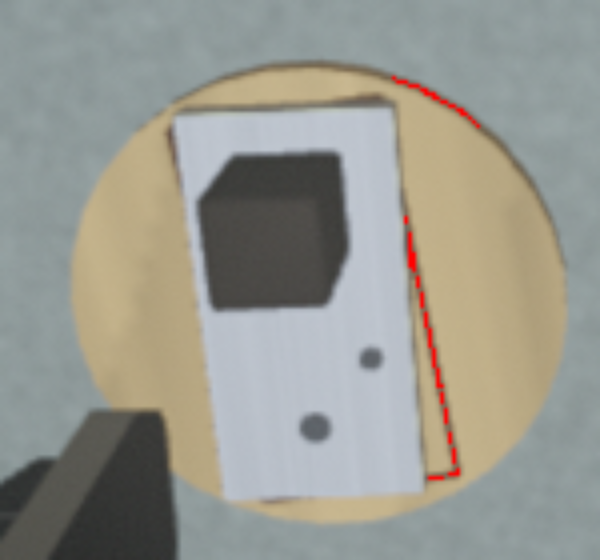

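Run:
```python
from h import *
import pickle
pick(.5988,-.0901,np.radians(2.6),.008,op=.085)
lift(.10); print(manip.get_width())
place(.526,-.3075,np.radians(12.),.008)
manip.move_to([.46,-.31,.18],down(0)); manip.hold(.2); W=[wcam("w3a.png")]
manip.move_to([.56,-.07,.18],down(0)); manip.hold(.2); W.append(wcam("w3b.png"))
pickle.dump(W,open("w3.pkl","wb")); print(manip.get_time())
```

```text
grip 0.024878479700664605 [-1.8  0.6  5.6]
0.024940139996961003
placed [ 0.4 -0.3 -1.6]
19.2417
```

View pics/w3a.png

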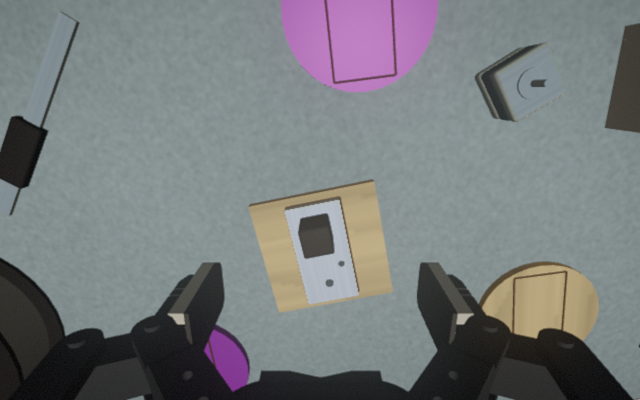

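View pics/w3b.png

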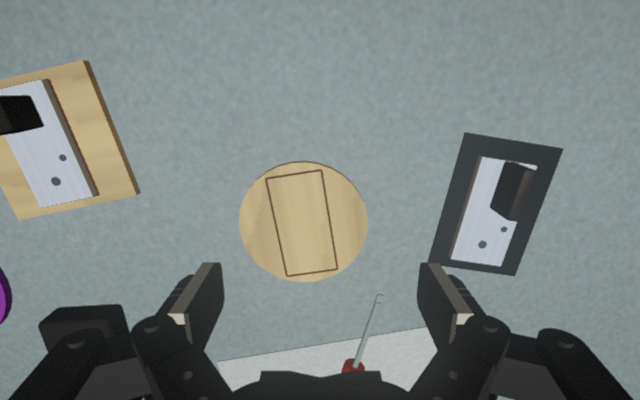

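The square plate covers its outline at (320,250), and the round stand's outline is clear at (302,223). Measuring both.

Run:
```python
from h import *
import pickle
W=pickle.load(open("w3.pkl","rb"))
c,T=W[0];H,S,V=masks(c); roi=np.zeros(V.shape,bool);roi[175:320,240:400]=1
pl=big(roi&(H>95)&(S<45)&(V>150)); print("sq plate",worldrect(c,T,pl,.016)[0])
wood=big(roi&(S>45)&(H<35)&(V>90)); print("sq stand",worldrect(c,T,cv2.morphologyEx(wood|pl,cv2.MORPH_CLOSE,np.ones((9,9))),.008)[0])
c,T=W[1];H,S,V=masks(c); roi[:]=0;roi[150:290,230:375]=1
wood=cv2.morphologyEx(big(roi&(S>45)&(H<35)&(V>135)),cv2.MORPH_CLOSE,np.ones((9,9)))
ct=max(cv2.findContours(wood,cv2.RETR_EXTERNAL,cv2.CHAIN_APPROX_NONE)[0],key=cv2.contourArea)[:,0]
print("disc",cv2.fitEllipse((ray(c,T,ct,.008)[:,:2]*1000).astype(np.float32)))
ln=(V<125)&(cv2.erode(wood,np.ones((9,9)))>0)&roi
print("outline",worldrect(c,T,big(cv2.dilate(ln.astype(np.uint8),np.ones((2,2)))>0),.008)[0],ln.sum())
```

```text
sq plate [ 525.9 -307.4   98.1   48.6   12. ]
sq stand [ 525.3 -307.2  117.1  115.3   11.9]
disc ((600.749267578125, -88.04178619384766), (117.89155578613281, 118.54043579101562), 79.66365814208984)Traceback (most recent call last):
  File "<stdin>", line 12, in <module>
  File "h.py", line 18, in big
    if near is None: i=max(k,key=lambda i:s[i,4])
                       ~~~^^^^^^^^^^^^^^^^^^^^^^^
ValueError: max() iterable argument is empty
```

Run:
```python
from h import *
import pickle
c,T=pickle.load(open("w3.pkl","rb"))[1]
g=cv2.cvtColor(c["image"],cv2.COLOR_RGB2GRAY); bh=cv2.morphologyEx(g,cv2.MORPH_BLACKHAT,np.ones((7,7)))
m=np.zeros(g.shape,np.uint8); cv2.ellipse(m,(302,223),(57,52),0,0,360,1,-1)
d=(bh>25)&(m>0); ys,xs=np.nonzero(d); P=ray(c,T,np.c_[xs,ys],.008)[:,:2]*1000
print(len(xs),cv2.minAreaRect(P.astype(np.float32)))
v=c["image"][:,:,::-1].copy(); v[d]=(0,0,255); cv2.imwrite("pics/seg3.png",cv2.resize(v[150:290,230:375],None,fx=3,fy=3))
```

```text
630 ((601.133544921875, -87.93998718261719), (102.24271392822266, 52.17461013793945), 8.98344898223877)
```

View pics/seg3.png

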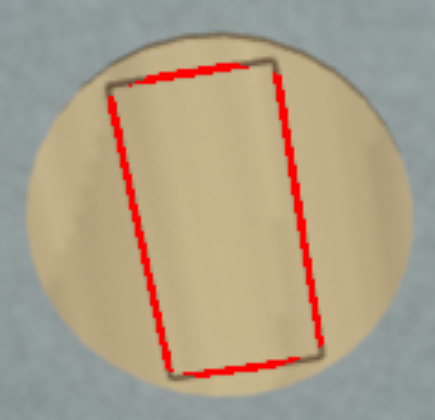

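Run:
```python
from h import *
import pickle
c,T=pickle.load(open("w1.pkl","rb"))[0]
g=cv2.cvtColor(c["image"],cv2.COLOR_RGB2GRAY)
print(T[:3,3])
print("col 331 profile",[(v,int(g[v,331])) for v in range(208,300,2)])
print("knob far edge",ray(c,T,[(331,274)],.048).round(4)); print("plate near top",ray(c,T,[(331,217)],.016).round(4),ray(c,T,[(331,214)],.008).round(4))
print("bar far/near top",ray(c,T,[(331,332),(331,292)],.036).round(4))
cv2.imwrite("pics/z.png",cv2.resize(c["image"][200:345,265:395,::-1],None,fx=4,fy=4,interpolation=cv2.INTER_CUBIC))
```

```text
[0.37921312 0.31749805 0.29942332]
col 331 profile [(208, 96), (210, 96), (212, 96), (214, 98), (216, 117), (218, 206), (220, 205), (222, 89), (224, 48), (226, 50), (228, 50), (230, 50), (232, 49), (234, 49), (236, 94), (238, 71), (240, 69), (242, 68), (244, 69), (246, 67), (248, 67), (250, 67), (252, 67), (254, 68), (256, 67), (258, 63), (260, 63), (262, 66), (264, 64), (266, 61), (268, 63), (270, 61), (272, 62), (274, 81), (276, 198), (278, 201), (280, 201), (282, 201), (284, 202), (286, 72), (288, 60), (290, 58), (292, 78), (294, 93), (296, 94), (298, 91)]
knob far edge [[0.5287 0.3267 0.048 ]]
plate near top [[0.4898 0.3272 0.016 ]] [[0.49   0.3275 0.008 ]]
bar far/near top [[0.5977 0.3278 0.036 ]
 [0.5542 0.3274 0.036 ]]
```

View pics/z.png

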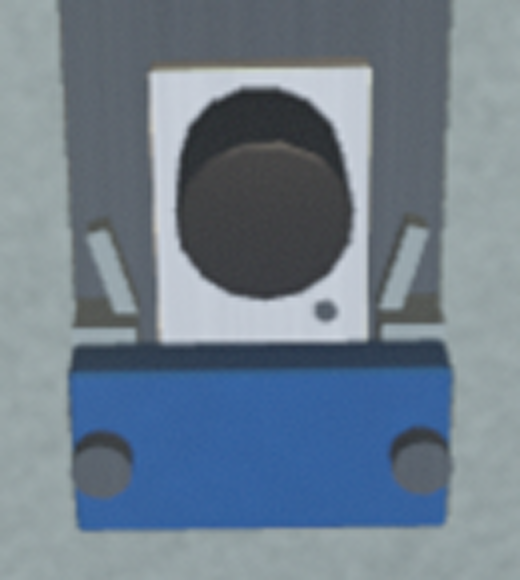

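Run:
```python
from h import *
import pickle
ya=.0165
manip.command_gripper(.085)
g=np.array([.511,.3265]); 
manip.move_to([*g,.14],down(ya)); manip.servo_line([*g,.0425],rate=.15)
manip.command_gripper(0.,70); print(manip.get_width(),np.round(manip.get_contact_force(),1))
p=np.array(manip.get_position()); manip.servo_line(p-[.075*np.cos(ya),.075*np.sin(ya),0],rate=.1)
print(np.round(manip.get_contact_force(),1)); lift(.1); manip.hold(.1)
c,T=wcam("held3.png"); print(manip.get_width(),np.round(manip.get_contact_force(),1),manip.get_time())
```

```text
0.03606267504438442 [-0.7 -0.2  5.8]
[-4.4 -0.1  8.1]
0.03644338400567345 [-1.  -0.5 -2. ] 23.95
```

View pics/held3.png

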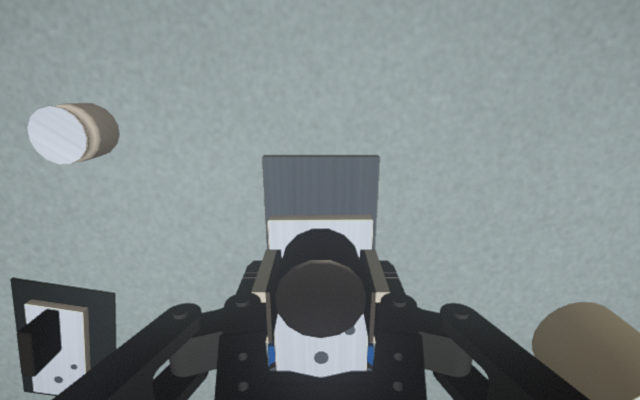

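Run:
```python
from h import *
import pickle
place(.601,-.088,np.radians(9.0),.008)
manip.move_to([.55,-.07,.18],down(0)); manip.hold(.2); c,T=wcam("w4.png")
pickle.dump((c,T),open("w4.pkl","wb")); print(manip.get_time())
H,S,V=masks(c); roi=np.zeros(V.shape,bool);roi[140:290,225:375]=1
pl=big(roi&(H>95)&(S<45)&(V>150)); print("plate",worldrect(c,T,pl,.016)[0])
roi[:]=0; roi[100:290,410:575]=1
pl=big(roi&(H>95)&(S<45)&(V>150)); print("rib",worldrect(c,T,pl,.011)[0])
```

```text
placed [ 0.2  0.3 -1.8]
28.1
plate [601.2 -87.7  98.   48.6   9.3]
rib [589.4  84.   98.7  48.9  -9.1]
```

View pics/w4.png

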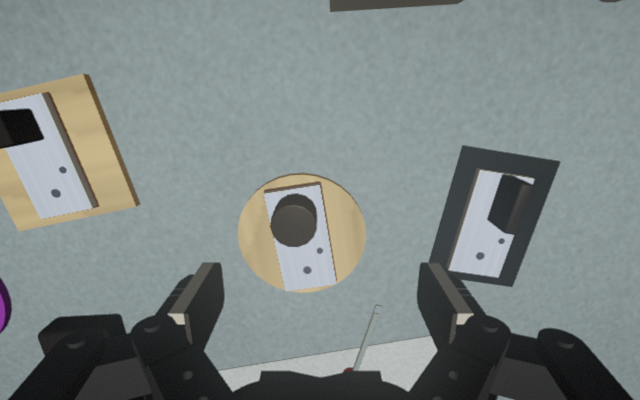

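Round plate is on its outline (601.2, -87.7, 9.3°). Next a fresh look at the empty jig before the rib.

Run:
```python
from h import *
import pickle
manip.move_to([.46,.326,.2],down(.0165)); manip.hold(.2); c,T=wcam("w5.png")
pickle.dump((c,T),open("w5.pkl","wb")); print(manip.get_time())
cv2.imwrite("pics/z5.png",cv2.resize(c["image"][90:345,250:400,::-1],None,fx=2.3,fy=2.3,interpolation=cv2.INTER_CUBIC))
H,S,V=masks(c); roi=np.zeros(V.shape,bool);roi[100:345,255:395]=1
blue=big(roi&(S>110)&(H>95)&(H<125)); r,P=worldrect(c,T,blue,.036); print("bar",r,P.min(0),P.max(0))
base=big(roi&(H>98)&(S>30)&(V<140)&(S<90)); r,P=worldrect(c,T,base,.008); print("base",r,P.min(0))
Q=P[(P[:,0]>410)&(P[:,0]<500)]
for s in(-1,1):
    q=Q[(Q[:,1]-326)*s>35]; print(cv2.fitLine(q.astype(np.float32),cv2.DIST_L1,0,.01,.01).ravel())
```

```text
29.8583
bar [573.1 326.4  85.8  47.4 -89.1] [549.06695122 283.51866798] [597.38945116 369.16131396]
base [493.8 324.7 178.3  94.7   0.8] [404.02353178 278.68072701]
[9.9983490e-01 1.8169530e-02 4.3187027e+02 2.8081204e+02]
[9.9992037e-01 1.2620866e-02 4.3824393e+02 3.6747800e+02]
```

View pics/z5.png

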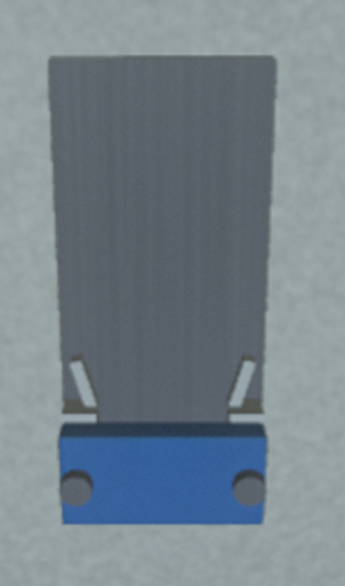

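Run:
```python
from h import *
pick(.5893,.085,np.radians(-9.1),.003,F=70,op=.06)
lift(.1)
ya=.0155; J=np.array([.543,.3258]); u=np.array([np.cos(ya),np.sin(ya)])
def at(lx,z): return [*(J+u*(lx-.028)),z]
manip.move_to(at(-.075,.11),down(ya)); manip.servo_line(at(-.075,.0428),rate=.12); manip.hold(.1)
print("down",np.round(manip.get_contact_force(),1),manip.get_position())
wcam("w6a.png")
manip.servo_line(at(-.03,.0428),rate=.08); print("f",np.round(manip.get_contact_force(),1))
wcam("w6b.png"); print(manip.get_time(),manip.get_width())
```

```text
grip 0.01070388856424502 [-1.6 -0.3  6.2]
down [-2.1 -2.7  5.4] [0.44025757 0.32317154 0.04295544]
f [ 2.6 -0.6  2.6]
35.725 0.010600940709258488
```

View pics/w6a.png

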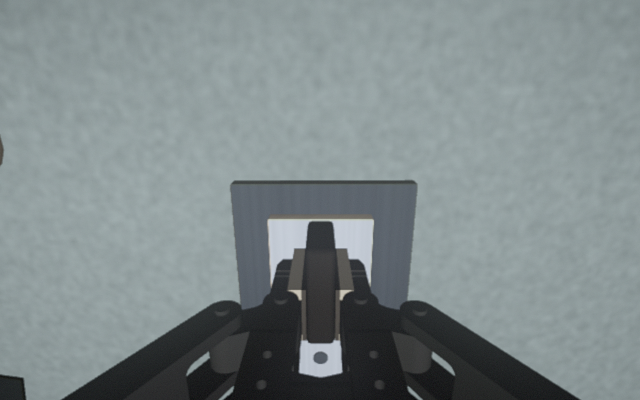

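View pics/w6b.png

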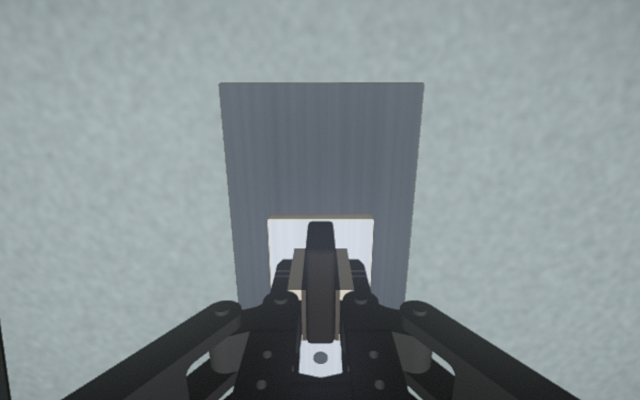

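The plate is aligned with the jig (near edge at row 217, centred between the base sides) and entering freely. I'll push on to the stop while watching the force.

Run:
```python
from h import *
ya=.0155; J=np.array([.543,.3258]); u=np.array([np.cos(ya),np.sin(ya)])
def at(lx,z): return [*(J+u*(lx-.028)),z]
manip.servo_line(at(-.006,.0428),rate=.06); print("f",np.round(manip.get_contact_force(),1))
for k in range(-5,12):
    manip.servo_line(at(k/1000,.0428),rate=.02); f=np.array(manip.get_contact_force())
    print(k,np.round(f,1),np.round(manip.get_position()[0]*1000,1))
    if f[:2]@u<-18: break
print(manip.get_time(),manip.get_width()); wcam("w7.png")
```

```text
f [ 1.2 -0.9  5.2]
-5 [-3.8 -0.   7.5] 508.9
-4 [-3.9  0.8 10. ] 509.5
-3 [-6.2  0.9  9.1] 510.3
-2 [-5.3 -0.7  9.1] 511.3
-1 [-4.3  0.3  9.9] 512.3
0 [-6.7 -0.  10.4] 513.3
1 [-5.2  0.2  9.6] 514.3
2 [-5.5 -0.7  9.8] 515.3
3 [-5.1 -0.5  8.9] 516.2
4 [-9.7  0.7 12.2] 516.4
5 [-12.6   1.3  15.6] 516.4
6 [-16.9   1.9  17.3] 516.5
7 [-20.8   3.   21. ] 516.5
39.525 0.010526575221222948
```

View pics/w7.png

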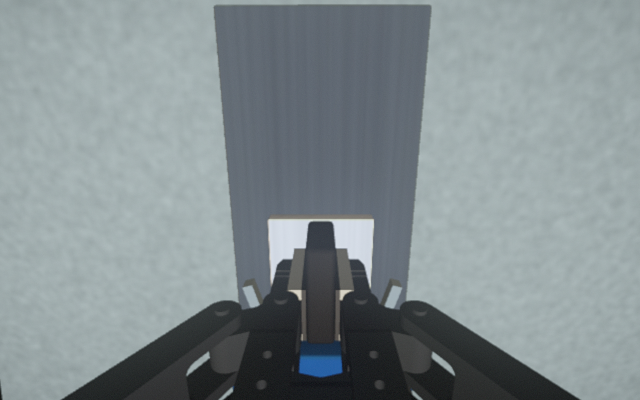

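Firm stop at TCP x = 516.4 mm, matching the expected home position (≈515–516). Release and check.

Run:
```python
from h import *
manip.command_gripper(.06); print(np.round(manip.get_contact_force(),1)); lift(.1)
manip.move_to([.46,.326,.2],down(.0165)); manip.hold(.2); c,T=wcam("w8.png")
H,S,V=masks(c); roi=np.zeros(V.shape,bool);roi[100:345,255:395]=1
pl=big(roi&(H>95)&(S<45)&(V>150)); r,P=worldrect(c,T,pl,.016); print("plate visible",r,"near edge",P.min(0))
cv2.imwrite("pics/z8.png",cv2.resize(c["image"][90:345,250:400,::-1],None,fx=2.3,fy=2.3,interpolation=cv2.INTER_CUBIC))
manip.move_to([.40,.45,.3],down(.5)); manip.hold(.2)
c=manip.camera("top"); cv2.imwrite("pics/top8.png",cv2.resize(c["image"][85:245,170:435,::-1],None,fx=3,fy=3,interpolation=cv2.INTER_CUBIC))
print(manip.get_time())
```

```text
[-0.3 -0.2  0.4]
plate visible [527.3 324.7  64.8  49.7   0.9] near edge [494.56179325 299.53988485]
42.4
```

View pics/z8.png

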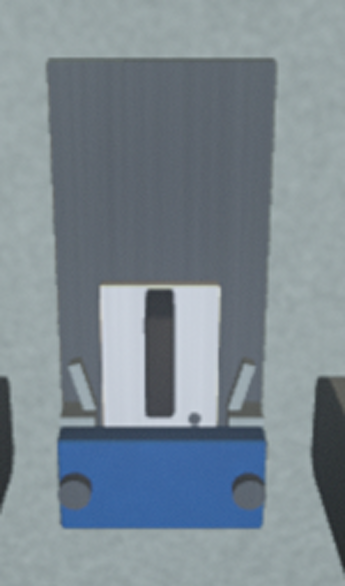

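View pics/top8.png

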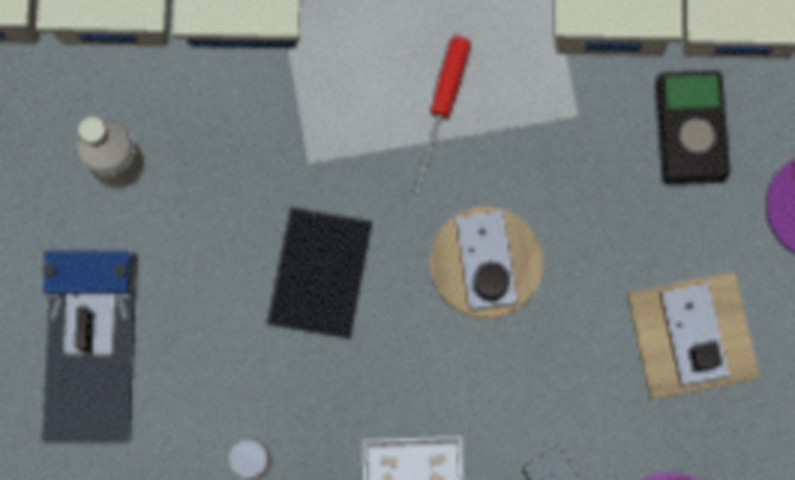

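```bash
python3 -c "
from rig import manip
manip.sign_off()"
```

```text
the job is handed in; nothing more can be done
```

All three plates are where they belong, and I handed the job in at about 42 s of the 112 s allowed.

I parked the rib plate on the mat, then moved the square-knob plate to the square stand. The round-knob plate came out of the jig and went onto the round stand. Last, I slid the rib plate into the jig, grip end last.

Final checks from the wrist camera:

| Plate | Measured plate position | Target position |
|---|---|---|
| Square knob | (525.9, -307.4) mm at 12.0° | stand (525.3, -307.2) mm at 11.9° |
| Round knob | (601.2, -87.7) mm at 9.3° | outline (601.1, -87.9) mm at 9.0° |
| Rib | near edge at x = 494.6 mm, so origin at about 544.6 mm; yaw 0.9° | jig home at about 543–544 mm |

- **Rib plate at the stop:** the push force rose from about 5 N to 21 N with no further motion, so the plate is against the stop. I then released it.
- **Disagreement:** before the moves, the wrist and top cameras differed by up to 4 mm on the jig bar. I used the wrist values for the jig, and the plate went into the slot without catching.
- **Bystanders:** the arm never went near the bottle, bin or screwdriver. In the last top view the bottle and screwdriver look unmoved by eye. The bin is only partly in that picture, and I did not measure any of the three.

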